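Unbolt the board-test fixture

TASK

Unlock the lid of the circuit-board test fixture: press its spring safety catch down with one fingertip and, keeping it held down all the way, slide the bolt with the other fingertip out of the lid's keeper until it is fully back at its stop. Then let go and move clear, so that the catch springs up again behind the bolt. Use the fingertips only; do not pick up or shove the tools and supplies around the fixture.

Things in the scene. Friction and masses are not known exactly. Their poses are not given: they have to be found in the camera images.
- fixture: Circuit-board test fixture, fixed: dark grey box 315 x 170 x 50 mm high, clear lid on one half, lock on the other. Origin: on the bench under the middle of the lock; z up, +x from lock to lid, +y from bolt to catch. Box spans x -95..220, y -85..85 mm. Deck round the lock at height 50; shut lid x 52..220, top 58, knob at x 125, y 0, top 84 (it stays shut).
- keeper_top (a point): Centre of the top of the aluminium keeper on the lid's edge, into which the bolt's bar runs: 14 mm (x) x 38 mm (y), at x 64, y -32, height 64 mm in the fixture frame; fixed. A like guide, same height, straddles the bar at x -66..-54. Axes as the fixture's.
- catch_top (a point): Centre of the top face of the spring catch (moves with it): x 10, y 37, height 70 mm in the fixture frame when up. The catch is a ribbed flat aluminium bar, 80 mm along x, 38 mm across (x -30..50, y 18..56), parallel to the bolt; it sinks straight down. A fingertip may press anywhere on it and may slide along it while pressing. Axes as the fixture's.
- catch (a joint): Depth of the catch, m: 0 up, 0.008 right down on its stop (top face at height 62 mm). Spring 3 N at the top, 7 N at the bottom. Its steel tooth (x -17.5..-3, y 0..20) blocks the bolt's ear after 2 mm of travel; pressed 5 mm or more it lets it pass. Let go once the bolt is 28.5 mm back, it springs up behind the ear; before that the ear keeps it down.
- lug_top (a point): Centre of the top of the bolt's upright steel lug (moves with it): x 5, y -34, height 88 mm in the fixture frame when bolted. Lug: plate 12 mm thick in x, 40 mm wide, on a flat bar 24 mm wide with its top at height 57. Push its flat +x face (x 11); 46 mm is free between it and the keeper. An ear (height 62..70) runs from the lug to y 14. Axes as the fixture's.
- bolt (a joint): Travel of the bolt, m, along the fixture's -x (away from the lid): 0 = bolted, 0.032 = fully back at its stop. Slides with 1.5 N of friction and stays where it is left.
- spray_can: Loose aerosol can standing on the bench beside the lid half, 52 mm across, 150 mm high; origin under its centre. Bystander.
- tape_roll: Loose roll of tape lying flat, 90 mm across, 40 mm high; origin under its centre. Bystander.
- screwdriver: Loose screwdriver, 180 mm long, lying along its x beside the lock; origin under its middle. Bystander.
- screw_jar: Loose jar standing on the bench, 48 mm across, 60 mm high; origin under its centre. Bystander.

How it is judged (in metres and radians):
On the way, in this order (a step that is already met when the one before it is completed fails the run):
1. a fingertip holds the catch down (5 mm or more) while the bolt is still shut (value of joint catch above 0.005 m and contact force between the fingers and catch above 0.5 N and value of joint bolt below 0.006 m), for 0.1 s.
2. the bolt is fully back (28.5 mm or more) with the catch still held down by a fingertip (value of joint bolt above 0.0285 m and value of joint catch above 0.005 m and contact force between the fingers and catch above 0.5 N), for 0.1 s.
At the end, for the whole second after the job is handed in: The bolt is at least 28.5 mm back (stop at 32 mm), the catch has sprung up again (within 2 mm of the top), and the can and jar are at rest (value of joint bolt above 0.0285 m and value of joint catch below 0.002 m and linear speed of each of spray_can, screw_jar below 0.02 m/s); the robot touches nothing.
It fails at once if the bolt is pushed on between 6 and 26 mm with no fingertip on the catch (value of joint bolt between 0.006 and 0.026 m and contact force between the fingers and bolt above 1 N and contact force between the fingers and catch below 0.05 N).
It fails at once if the spray can is moved more than 30 mm or lifted 10 mm (distance of spray_can from where it was at the start of the episode above 0.03 m or height (world z) of spray_can above 0.01 m).
It fails at once if the tape roll is moved more than 30 mm or lifted 10 mm (distance of tape_roll from where it was at the start of the episode above 0.03 m or height (world z) of tape_roll above 0.01 m).
It fails at once if the screwdriver is moved more than 30 mm or lifted 10 mm (distance of screwdriver from where it was at the start of the episode above 0.03 m or height (world z) of screwdriver above 0.01 m).
It fails at once if the screw jar is moved more than 30 mm or lifted 10 mm (distance of screw_jar from where it was at the start of the episode above 0.03 m or height (world z) of screw_jar above 0.01 m).
It also fails if it takes over 48 s, if anything falls off the work surface, if the arm or the gripper's body presses on something with over 40 N, if the wrist force passes 120 N, or if a joint passes its speed limit or range.

ROBOT

A 6-joint arm with a two-finger parallel gripper is mounted at the origin on the work surface. World frame = base frame: x ahead of the robot, y to its left, z up, the work surface at z = 0. Lengths are in mm, angles in degrees, forces in N, time in s.
With the tool pointing down it reaches from about 325 to 775 mm from the base axis. Payload 9.3 kg.
Tool frame: the origin (TCP) lies between the finger pads; the fingertips stand 14 mm ahead of it and the grasp point (between the pads) lies 5 mm behind it (arm.nose_length is the distance from the TCP to the fingertips, in mm); z points along the fingers, y is the direction in which the jaws open and shut (so a half turn about z gives the same grasp; the last joint's range is limited). The gripper opens to 85 mm and grips with 20 to 120 N. Pads are 22 mm wide; open, the fingers measure 114 mm over their backs; the gripper's body (76 mm by 85 mm) begins 54 mm behind the grasp point. The pads swing forward as they close: fully open they stand 13 mm farther back than shut.
Start: joints at [-84.087, 14.817, 1.232, 76.415, 0, 81.257], TCP at [139.154, -532.102, 245.279] pointing down, gripper open.
Joint ranges: [-174.27, 174.27], [-52.1, 104.24], [-59.71, 78.15], [-110.17, 111.67], [-87.03, 83.33], [-180, 180]. Speed limits (degrees/s): [127.2, 127.2, 159.86, 180, 180, 180].

INTERFACE

Orientations are given as [roll, pitch, yaw] about the fixed x, y, z axes, in that order (R = Rz(yaw) Ry(pitch) Rx(roll)).
In Python, from plant import arm gives the robot as it stands.
- The arm moves only by the tool arm_command, never from a script. Its argument "series" is a list of rows, each a list of 6 numbers: the shift along the world's x, y, z in cm, then the turn, a rotation vector about the world's x, y, z in degrees. In form: [[dx, dy, dz, ax, ay, az], ...]. A call has 1 to 8 rows; each row is the pose to reach, as a shift and turn from the pose commanded when the call began; what a row does not reach only later rows make up. A row lasts 1/12 s, in which the tool goes at most 41.7 mm and 7.16 degrees, less where a joint would pass 70% of its speed; a pose out of reach is approached as far as the arm can. A call with a gripper value outside its range is refused whole. "claw" is the opening, from -1 (shut) to 1 (fully open), so that 0 is half open, set as the call begins (left out, the last holds). The fingers move at their own pace and stop on an object; "newtons" is the grip in N (left out, the last holds). Time passes only in rows, so rows that repeat a pose let the fingers close. It gives the time, the measured TCP pose, the force and the opening at its end, in the units of the state.
- arm.sense(): the state, without advancing time (a new reading comes with each control period).
- arm.camera(name): name is "scene" or "top" or "wrist"; returns a dict with "img" (384x512x3 uint8, blue, green, red), "fx", "fy", "cx", "cy" (pixels), "T" (4x4, takes a point from camera to world coordinates). Camera axes: x right, y down, z forward; pixel columns grow to the right and rows downward; lengths in mm; the calibration is good to about 2 mm. The wrist camera is an equidistant fisheye: a pixel r from the principal point sees the ray r / f radians off the axis. A picture is of the moment at which its call begins. There is no depth.
- arm.finish_job(): hands the job in, once; it reports no verdict.
The state is a dict: "time": time; "q": joint angles; "dq": joint speeds; "tau": joint torques, N m; "tcp_pos": TCP position; "ee_rot": TCP orientation; "ft_force": force on the tool from outside, world axes, zero at the start; "moment": the same for the moment, N m; "gripper_width": opening from 0.0 (shut) to 1.0 (fully open).
Only numpy, scipy, OpenCV 4.12 (cv2) and the standard library are available. Lean on these libraries where they do the work, as an engineer would, in place of code of your own. Each camera call takes 0.05 s, during which the arm holds its last target.

## Working session

There is one attempt and no reset: what is moved stays moved. The work goes in short steps, Python scripts to look and compute and a tool call to move; the robot and the scene stay as the last step left them, time stands still between calls to the robot, and variables do not carry over. Pictures are saved under pics/ and viewed, and the job is handed in when it is done.

Besides the shell and the picture viewer there is one more tool, called after "Request:" by a JSON object that holds its "method" and its "body", one argument or row to a line. arm_command: Moves the arm, as the interface text tells. Its arguments: {"type":"object","properties":{"series":{"type":"array"},"claw":{"type":"number"},"newtons":{"type":"number"}},"required":["series"]}

```bash
mkdir -p pics
python3 - <<'E'
from plant import arm
import cv2
s=arm.sense(); print(s['time'],s['tcp_pos'],s['ee_rot'],s['gripper_width'],s['ft_force'])
for n in ['scene','top','wrist']:
    c=arm.camera(n); cv2.imwrite(f'pics/{n}0.png',c['img']); print(n,c['fx'],c['fy'],c['cx'],c['cy'],c['T'])
E
```

```text
0.0 [ 139.11023782 -531.85979462  244.67973556] [-1.79927573e+02 -1.03546063e-02  1.46538585e+01] 0.9982969757564996 [-0.56069174  0.80718745  0.15880631]
scene 428.8889158637014 428.8889158637014 256.9593234939807 197.36749158756393 [[-8.57297367e-01  3.79171482e-01 -3.48238728e-01  9.05840675e+02]
 [ 5.14647648e-01  6.48775213e-01 -5.60560899e-01  5.72254494e+02]
 [ 1.33799483e-02 -6.59787625e-01 -7.51332993e-01  7.54358209e+02]
 [ 0.00000000e+00  0.00000000e+00  0.00000000e+00  1.00000000e+00]]
top 388.0183213983155 388.0183213983155 251.5623636754239 194.14804399482142 [[ 1.68220260e-02 -9.98123555e-01  5.88760450e-02  5.23213763e+02]
 [-9.99423203e-01 -1.50481594e-02  3.04436335e-02  2.91359023e+01]
 [-2.95005316e-02 -5.93542090e-02 -9.97800980e-01  9.57474892e+02]
 [ 0.00000000e+00  0.00000000e+00  0.00000000e+00  1.00000000e+00]]
wrist 297.3186396354542 297.3186396354542 253.64098541419844 192.04792806134427 [[ 2.53017632e-01 -9.26008622e-01 -2.80160865e-01  2.10069410e+02]
 [-9.67458879e-01 -2.42871084e-01 -7.09714989e-02 -5.12093189e+02]
 [-2.32275295e-03  2.89001157e-01 -9.57325930e-01  3.72022702e+02]
 [ 0.00000000e+00  0.00000000e+00  0.00000000e+00  1.00000000e+00]]
```

View pics/scene0.png

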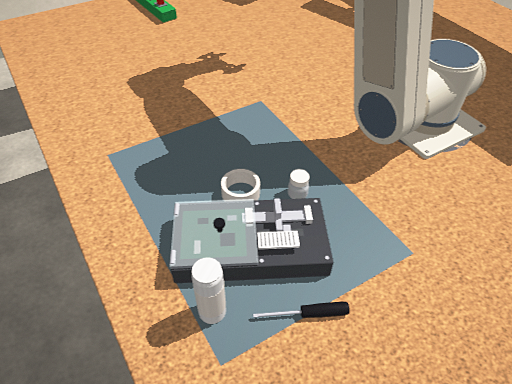

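View pics/top0.png

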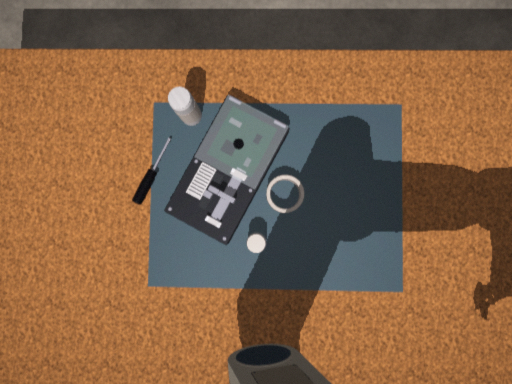

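View pics/wrist0.png

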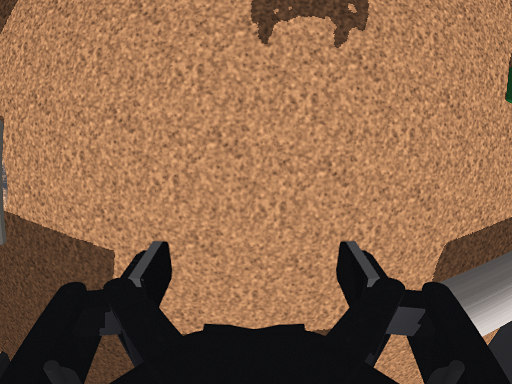

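The scene shows the fixture with its lid at left. In the top picture the fixture's corners are near (232,95), (289,128), (225,242) and (166,209), the catch is at (200,181), the bolt at about (222,200), and the can and screwdriver are on the catch side. I'll enlarge both.

Run:
```python
import cv2
a=cv2.imread('pics/top0.png')[85:255,130:320]; cv2.imwrite('pics/topc.png',cv2.resize(a,None,fx=4,fy=3.5 if 0 else 3.5 and 4*0+3.5) if 0 else cv2.resize(a[:, :],None,fx=3.5,fy=3.5,interpolation=cv2.INTER_CUBIC))
b=cv2.imread('pics/scene0.png')[165:335,160:360]; cv2.imwrite('pics/scenec.png',cv2.resize(b,None,fx=3.5,fy=3.5,interpolation=cv2.INTER_CUBIC))
```

```text
(no output)
```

View pics/topc.png

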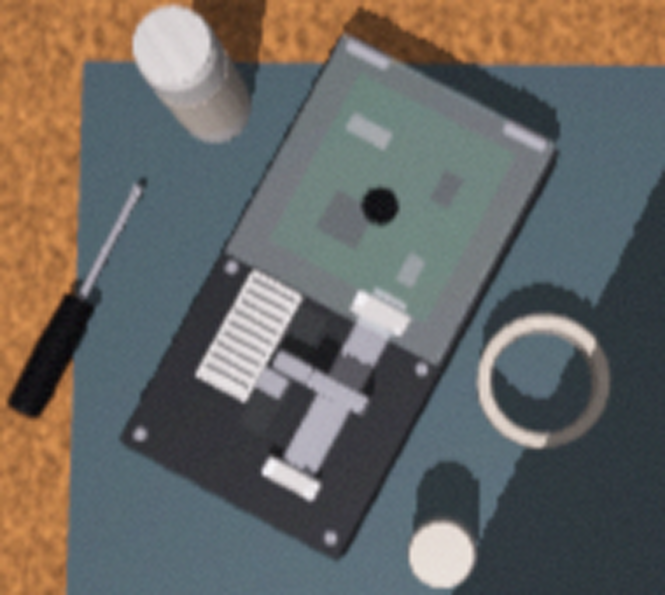

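View pics/scenec.png

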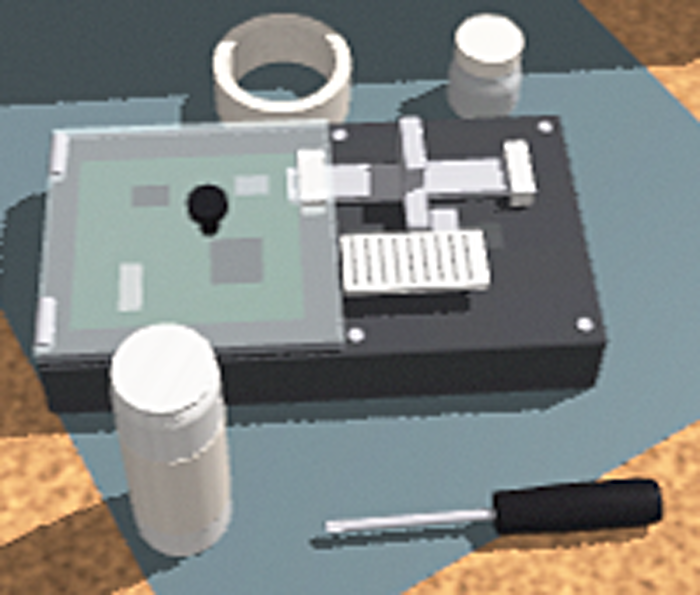

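The crops show, matched in both views, the four catch corners, the four deck screws, the keeper, the guide and the lug. I'll triangulate them and fit the frame.

```bash
cat > h.py <<'E'
import numpy as np, cv2
from scipy.spatial.transform import Rotation as R
CAL={}
def ray(c,uv):
    u=(uv[0]-c['cx'])/c['fx']; v=(uv[1]-c['cy'])/c['fy']
    if c.get('fish'):
        r=np.hypot(u,v); d=np.array([u/r*np.sin(r),v/r*np.sin(r),np.cos(r)])
    else: d=np.array([u,v,1.])
    T=np.array(c['T']); d=T[:3,:3]@d
    return T[:3,3],d/np.linalg.norm(d)
def onplane(c,uv,z):
    o,d=ray(c,uv); return o+d*(z-o[2])/d[2]
def tri(rs):
    A=sum(np.eye(3)-np.outer(d,d) for o,d in rs); b=sum((np.eye(3)-np.outer(d,d))@o for o,d in rs)
    p=np.linalg.solve(A,b); return p,[np.linalg.norm((np.eye(3)-np.outer(d,d))@(p-o)) for o,d in rs]
def proj(c,P):
    T=np.array(c['T']); p=T[:3,:3].T@(np.asarray(P)-T[:3,3])
    if c.get('fish'):
        r=np.hypot(p[0],p[1]); th=np.arctan2(r,p[2]); return np.array([c['cx']+c['fx']*th*p[0]/r,c['cy']+c['fy']*th*p[1]/r])
    return np.array([c['cx']+c['fx']*p[0]/p[2],c['cy']+c['fy']*p[1]/p[2]])
E
cat > m.py <<'E'
from h import *
from plant import arm
t=arm.camera('top'); s=arm.camera('scene')
P={'c1':((252,268),(345,293),(50,56,70)),'c2':((302,295),(340,235),(50,18,70)),'c3':((248,403),(488,230),(-30,18,70)),'c4':((196,377),(490,290),(-30,56,70)),
'd1':((232,267),(355,335),None),'d2':((139,433),(585,324),None),'d3':((330,537),(545,126),None),'d4':((421,369),(339,134),None),
}
f=lambda p,o:((p[0]+.5)/3.5-.5+o[0],(p[1]+.5)/3.5-.5+o[1])
W={}
for k,(a,b,_) in P.items():
    p,e=tri([ray(t,f(a,(130,85))),ray(s,f(b,(160,165)))]); W[k]=p; print(k,p.round(1),np.round(e,1))
m=lambda *k:np.mean([W[i] for i in k],0)
print('catch centre',m('c1','c2','c3','c4'), 'len',np.linalg.norm(m('c1','c2')-m('c3','c4')),'wid',np.linalg.norm(m('c1','c4')-m('c2','c3')))
for a,b in [(('c1','c2'),('c3','c4')),(('d1',),('d2',)),(('d4',),('d3',))]:
    d=m(*a)-m(*b); print('yaw',np.degrees(np.arctan2(d[1],d[0])))
d=m('d1','d2')-m('d3','d4'); print('yawY',np.degrees(np.arctan2(d[1],d[0]))-90,np.linalg.norm(d))
print(np.linalg.norm(W['d1']-W['d2']))
E
python3 m.py
```

```text
c1 [651.5 173.1  66.1] [1. 1.]
c2 [633.9 139.   68.1] [1.3 1.3]
c3 [559.8 175.2  64.8] [1.5 1.5]
c4 [578.8 209.4  61.1] [1. 1.]
d1 [654.6 189.6  48.2] [1. 1.]
d2 [541.  249.3  50. ] [0.8 0.8]
d3 [473.7 119.2  49.7] [0.7 0.7]
d4 [587.3  60.2  49.4] [1.1 1.1]
catch centre [606.00605734 174.16478922  65.01939382] len 81.99954328025554 wid 38.85095457896689
yaw -26.314754265668455
yaw -27.731455192883704
yaw -27.448726064279402
yawY -27.421273253302857 146.1497013373255
128.35851405625345
```

Fixture origin is about (580, 146) with yaw about -27.4°. The screw spacing, catch size and deck height all agree. Heights come out about 5 mm low on the catch, so I'll refine them with the wrist camera. Now moving to a hover, with the jaws along the fixture's y axis.

Request:
{"method": "arm_command", "body": {
  "series": [
    [15.5,22.2,0,0,0,46],
    [15.5,22.2,0,0,0,46],
    [15.5,22.2,0,0,0,46],
    [15.5,22.2,0,0,0,46],
    [15.5,22.2,0,0,0,46],
    [15.5,22.2,0,0,0,46],
    [15.5,22.2,0,0,0,46],
    [15.5,22.2,0,0,0,46]
  ],
  "claw": 0.5
}}

```text
time: 0.92
tcp_pos: [295.7, -306.8, 245.7]
ee_rot: [180.0, -0.0, 61.1]
ft_force: [0.2, -0.4, -1.0]
gripper_width: 0.748
```

Request:
{"method": "arm_command", "body": {
  "series": [
    [15.5,22.2,0,0,0,46],
    [15.5,22.2,0,0,0,46],
    [15.5,22.2,0,0,0,46],
    [15.5,22.2,0,0,0,46],
    [15.5,22.2,0,0,0,46],
    [15.5,22.2,0,0,0,46],
    [15.5,22.2,0,0,0,46],
    [15.5,22.2,0,0,0,46]
  ]
}}

```text
time: 1.58
tcp_pos: [450.9, -85.5, 245.0]
ee_rot: [180.0, -0.0, 107.0]
ft_force: [-0.3, 0.0, -0.6]
gripper_width: 0.753
```

Request:
{"method": "arm_command", "body": {
  "series": [
    [15.5,22.2,-2,0,0,46],
    [15.5,22.2,-2,0,0,46],
    [15.5,22.2,-2,0,0,46],
    [15.5,22.2,-2,0,0,46],
    [15.5,22.2,-2,0,0,46],
    [15.5,22.2,-2,0,0,46],
    [15.5,22.2,-2,0,0,46],
    [15.5,22.2,-2,0,0,46]
  ]
}}

```text
time: 2.25
tcp_pos: [606.0, 136.4, 223.4]
ee_rot: [-180.0, -0.1, 152.9]
ft_force: [-0.3, -0.1, -0.6]
gripper_width: 0.745
```

Run:
```python
from plant import arm
import cv2,pickle
s=arm.sense(); print(s['time'],s['tcp_pos'],s['ee_rot'],s['gripper_width'],s['ft_force'],s['q'],arm.nose_length)
c=arm.camera('wrist'); cv2.imwrite('pics/w1.png',c['img']); c['fish']=1; pickle.dump(c,open('w1.pkl','wb'))
```

```text
2.25 [606.04122258 136.37238719 223.35977701] [-1.79982601e+02 -8.49786614e-02  1.52938966e+02] 0.7452133542964143 [-0.33354365 -0.09107684 -0.57232753] [4.93346686e+00 2.22748260e+01 9.01942684e+00 7.68258896e+01
 3.02691005e-02 3.19944664e+01] 14.0
```

View pics/w1.png

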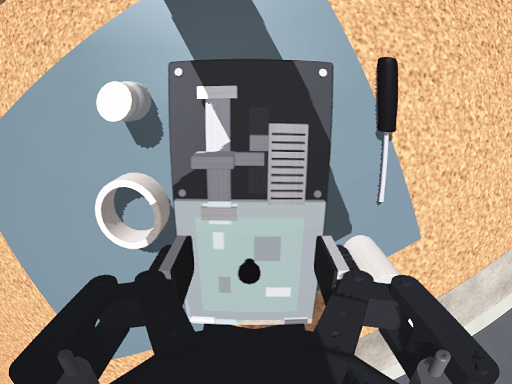

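The wrist picture shows the screws at (178,73), (323,73), (182,193) and (318,194), the catch at x 267–308, y 124–203, and the lug plate near (212,160). I'll triangulate again from all three views.

Run:
```python
import cv2
a=cv2.imread('pics/w1.png')[55:225,155:345]; cv2.imwrite('pics/w1c.png',cv2.resize(a,None,fx=3.5,fy=3.5,interpolation=cv2.INTER_CUBIC))
```

```text
(no output)
```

View pics/w1c.png

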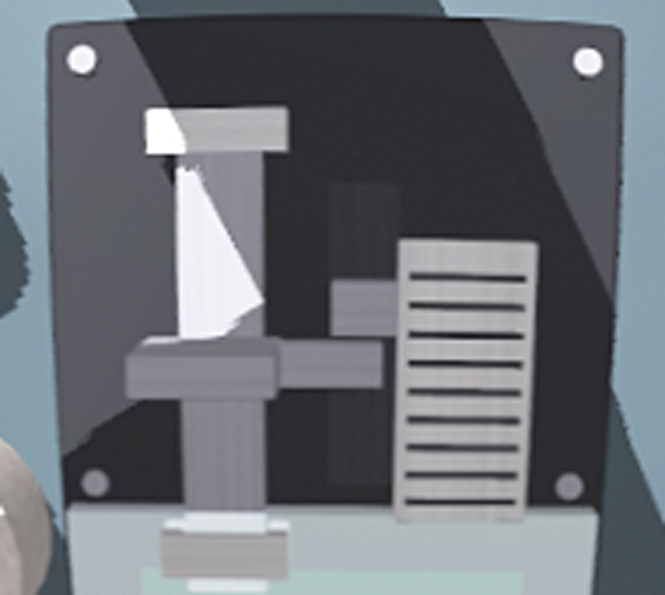

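```bash
cat >> m.py <<'E'
print('--- 3 views')
import pickle
w=pickle.load(open('w1.pkl','rb'))
C={'c1':(524,520),'c2':(394,520),'c3':(398,241),'c4':(538,242),'d1':(569,487),'d2':(588,62),'d3':(82,59),'d4':(95,483)}
V={}
for k,p in C.items():
    a,b,_=P[k]; r=[ray(t,f(a,(130,85))),ray(s,f(b,(160,165))),ray(w,f(p,(155,55)))]
    V[k]=tri(r)[0]; print(k,V[k].round(1),np.round(tri(r)[1],1),'w+t',tri([r[0],r[2]])[0].round(1),'w+s',tri(r[1:])[0].round(1))
    Z=70 if k[0]=='c' else 51
    print('    plane w',onplane(w,f(p,(155,55)),Z).round(1),'t',onplane(t,f(a,(130,85)),Z).round(1),'s',onplane(s,f(b,(160,165)),Z).round(1))
L=[np.mean([onplane(w,f(p,(155,55)),88) for p in [(128,357),(278,357),(275,398),(125,398)]],0)]
print('lug w@88',L)
print('catch w@70',np.mean([onplane(w,f(C[k],(155,55)),70) for k in ['c1','c2','c3','c4']],0))
K=np.mean([onplane(w,f(p,(155,55)),64) for p in [(162,532),(288,532),(288,578),(162,578)]],0);print('keeper',K)
G=np.mean([onplane(w,f(p,(155,55)),64) for p in [(146,108),(288,108),(288,152),(146,152)]],0);print('guide',G)
d=K-G;print('yaw',np.degrees(np.arctan2(d[1],d[0])),np.linalg.norm(d),'exp 124')
E
sed -i 's/^t=arm.*/import pickle,os\nif not os.path.exists("ts.pkl"): pickle.dump((arm.camera("top"),arm.camera("scene")),open("ts.pkl","wb"))\nt,s=pickle.load(open("ts.pkl","rb"))/' m.py
python3 m.py
```

```text
c1 [651.5 173.1  66.1] [1. 1.]
c2 [633.9 139.   68.1] [1.3 1.3]
c3 [559.8 175.2  64.8] [1.5 1.5]
c4 [578.8 209.4  61.1] [1. 1.]
d1 [654.6 189.6  48.2] [1. 1.]
d2 [541.  249.3  50. ] [0.8 0.8]
d3 [473.7 119.2  49.7] [0.7 0.7]
d4 [587.3  60.2  49.4] [1.1 1.1]
catch centre [606.00605734 174.16478922  65.01939382] len 81.99954328025554 wid 38.85095457896689
yaw -26.314754265668455
yaw -27.731455192883704
yaw -27.448726064279402
yawY -27.421273253302857 146.1497013373255
128.35851405625345
--- 3 views
c1 [651.2 173.   65.5] [0.8 1.2 0.5] w+t [650.5 173.4  66.3] w+s [651.4 172.5  64.9]
    plane w [648.9 173.1  70. ] t [650.1 173.   70. ] s [653.7 174.8  70. ]
c2 [633.5 139.   67.3] [0.9 1.7 0.9] w+t [632.8 139.6  67.5] w+s [633.7 138.3  66.4]
    plane w [631.8 139.7  70. ] t [632.6 139.4  70. ] s [635.7 139.4  70. ]
c3 [560.7 175.6  65.9] [1.5 1.9 1.3] w+t [562.1 175.9  56. ] w+s [561.  176.8  67.7]
    plane w [561.7 175.8  70. ] t [560.8 173.4  70. ] s [561.2 179.   70. ]
c4 [579.2 210.1  62.2] [1.4 1.1 1. ] w+t [578.1 209.2  69.1] w+s [580.1 210.4  63.1]
    plane w [578.7 209.9  70. 
[... 247 characters left out ...]
 [540.2 249.3  51.3] w+s [540.7 249.1  49.6]
    plane w [540.1 249.2  51. ] t [540.3 249.6  51. ] s [542.2 249.3  51. ]
d3 [473.2 119.5  49.6] [0.2 1.2 1. ] w+t [472.8 119.8  49.8] w+s [473.2 119.3  49.4]
    plane w [472.7 120.3  51. ] t [473.2 119.5  51. ] s [475.1 119.7  51. ]
d4 [586.8  60.2  48.7] [0.8 1.5 0.8] w+t [586.2  60.8  49.4] w+s [586.9  59.   47.2]
    plane w [585.8  61.4  51. ] t [586.2  60.8  51. ] s [588.9  60.7  51. ]
lug w@88 [array([568.42334504, 114.56687845,  88.        ])]
catch w@70 [605.27248139 174.63527282  70.        ]
keeper [620.86051708  89.56885782  64.        ]
guide [511.86212742 146.03709238  64.        ]
yaw -27.38708619025628 122.75711981017187 exp 124
```

The wrist view gives an origin of about (579.5, 147) from the catch, lug, keeper and guide, agreeing to about 1 mm, with yaw -27.4°. Lowering to fixture x 28, y 1, tips at about 76.

Request:
{"method": "arm_command", "body": {
  "series": [
    [-0.1,-0.15,-4,0,0,-0.3],
    [-0.1,-0.15,-8,0,0,-0.3],
    [-0.1,-0.15,-11,0,0,-0.3],
    [-0.1,-0.15,-12.5,0,0,-0.3],
    [-0.1,-0.15,-13.3,0,0,-0.3],
    [-0.1,-0.15,-13.3,0,0,-0.3],
    [-0.1,-0.15,-13.3,0,0,-0.3]
  ]
}}

```text
time: 2.98
tcp_pos: [603.5, 131.5, 93.4]
ee_rot: [180.0, 0.1, 152.3]
ft_force: [0.1, -0.0, 0.2]
gripper_width: 0.754
```

Run:
```python
from plant import arm
import cv2
s=arm.sense(); print(s['time'],s['tcp_pos'],s['ee_rot'],s['gripper_width'],s['ft_force'])
c=arm.camera('wrist'); cv2.imwrite('pics/w2.png',c['img']); 
c=arm.camera('scene'); cv2.imwrite('pics/s2.png',cv2.resize(c['img'][150:330,150:370],None,fx=3.3,fy=3.3))
```

```text
2.9833 [603.48015753 131.47485153  93.39000434] [1.79971301e+02 5.52963074e-02 1.52257221e+02] 0.7539138976541704 [ 0.14021239 -0.01122591  0.21278803]
```

View pics/w2.png

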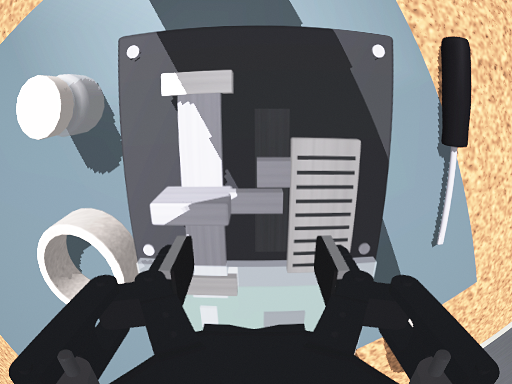

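View pics/s2.png

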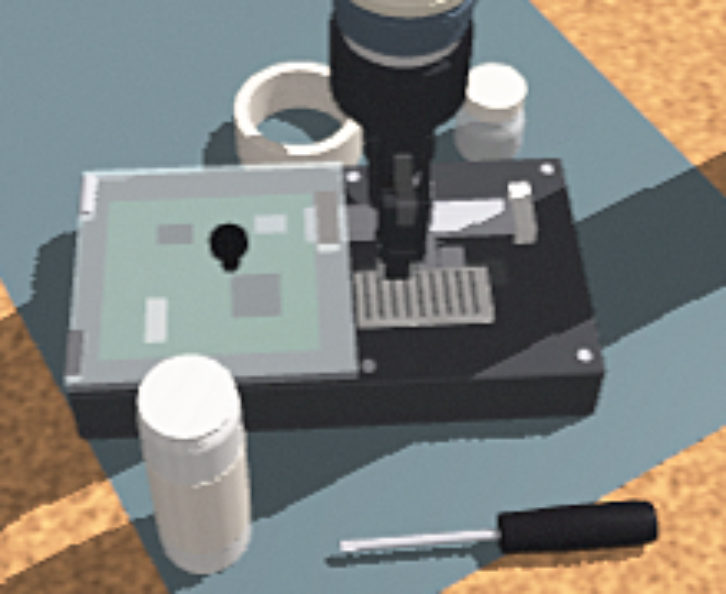

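Both fingers stand as planned, the right one over the catch and the left one on the +x side of the lug, with the lid clear. Lowering further while watching the force.

Request:
{"method": "arm_command", "body": {
  "series": [
    [0.1,0.2,-0.4,0,0,0.2],
    [0.1,0.2,-0.8,0,0,0.2],
    [0.1,0.2,-1.0,0,0,0.2],
    [0.1,0.2,-1.0,0,0,0.2]
  ]
}}

```text
time: 3.42
tcp_pos: [603.9, 134.5, 81.8]
ee_rot: [-180.0, -0.0, 152.6]
ft_force: [-0.4, 0.2, 0.4]
gripper_width: 0.749
```

Request:
{"method": "arm_command", "body": {
  "series": [
    [0,0,-0.2,0,0,0],
    [0,0,-0.4,0,0,0],
    [0,0,-0.4,0,0,0]
  ]
}}

```text
time: 3.67
tcp_pos: [604.2, 134.5, 78.1]
ee_rot: [180.0, 0.0, 152.6]
ft_force: [-0.4, 0.2, 0.2]
gripper_width: 0.747
```

No contact yet. That fits, since the part-open pads stand farther back. Continuing in small steps.

Request:
{"method": "arm_command", "body": {
  "series": [
    [0,0,-0.2,0,0,0],
    [0,0,-0.3,0,0,0],
    [0,0,-0.3,0,0,0]
  ]
}}

```text
time: 3.92
tcp_pos: [604.3, 134.5, 75.4]
ee_rot: [180.0, 0.0, 152.6]
ft_force: [0.5, 1.0, 5.0]
gripper_width: 0.748
```

Request:
{"method": "arm_command", "body": {
  "series": [
    [0,0,-0.2,0,0,0],
    [0,0,-0.3,0,0,0],
    [0,0,-0.3,0,0,0]
  ]
}}

```text
time: 4.17
tcp_pos: [604.4, 134.5, 72.4]
ee_rot: [180.0, 0.0, 152.6]
ft_force: [-0.2, 0.3, 5.0]
gripper_width: 0.75
```

Request:
{"method": "arm_command", "body": {
  "series": [
    [0,0,-0.2,0,0,0],
    [0,0,-0.2,0,0,0],
    [0,0,-0.2,0,0,0]
  ]
}}

```text
time: 4.42
tcp_pos: [604.4, 134.5, 70.6]
ee_rot: [180.0, 0.0, 152.6]
ft_force: [-1.1, 1.2, 5.8]
gripper_width: 0.752
```

Request:
{"method": "arm_command", "body": {
  "series": [
    [0,0,-0.1,0,0,0],
    [0,0,-0.1,0,0,0],
    [0,0,-0.1,0,0,0]
  ]
}}

```text
time: 4.67
tcp_pos: [604.5, 134.5, 69.8]
ee_rot: [180.0, 0.0, 152.6]
ft_force: [-1.0, 0.3, 7.7]
gripper_width: 0.752
```

Run:
```python
from plant import arm
import cv2
s=arm.sense(); print(s['time'],s['tcp_pos'],s['ft_force'])
c=arm.camera('wrist'); cv2.imwrite('pics/w3.png',cv2.resize(c['img'][140:330,100:400],None,fx=2.6,fy=2.6)); 
c=arm.camera('scene'); cv2.imwrite('pics/s3.png',cv2.resize(c['img'][190:290,220:370],None,fx=5,fy=5))
```

```text
4.6667 [604.45475253 134.51015051  69.84657596] [-0.98529508  0.27619662  7.74642784]
```

View pics/w3.png

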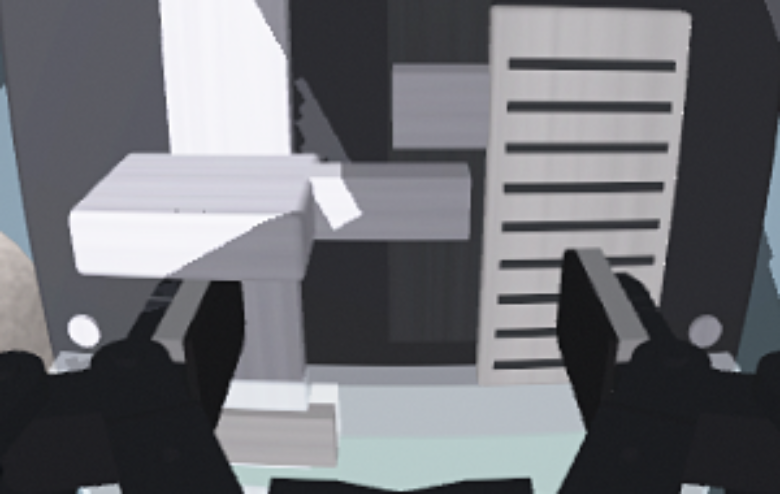

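View pics/s3.png

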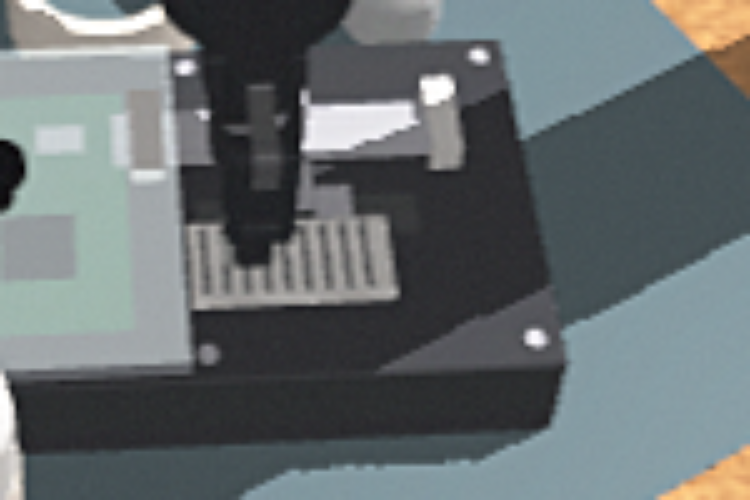

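The catch is down by about 7 mm with 7.7 N, near the stop. The left finger stands beside the lug's +x face, above the bar. Now sliding along fixture -x, which is (-0.888, 0.460).

Request:
{"method": "arm_command", "body": {
  "series": [
    [-0.27,0.14,0,0,0,0],
    [-0.53,0.28,0,0,0,0],
    [-0.8,0.41,0,0,0,0],
    [-1.07,0.55,0,0,0,0],
    [-1.07,0.55,0,0,0,0]
  ]
}}

```text
time: 5.18
tcp_pos: [595.0, 139.6, 70.2]
ee_rot: [179.9, 0.2, 152.5]
ft_force: [4.0, -1.9, 5.7]
gripper_width: 0.755
```

Request:
{"method": "arm_command", "body": {
  "series": [
    [-0.27,0.14,0,0,0,0],
    [-0.53,0.28,0,0,0,0],
    [-0.8,0.41,0,0,0,0],
    [-1.07,0.55,0,0,0,0],
    [-1.07,0.55,0,0,0,0]
  ]
}}

```text
time: 5.6
tcp_pos: [584.4, 145.1, 70.3]
ee_rot: [179.9, 0.2, 152.5]
ft_force: [3.5, -2.5, 6.4]
gripper_width: 0.749
```

Request:
{"method": "arm_command", "body": {
  "series": [
    [-0.27,0.14,-0.05,0,0,0],
    [-0.53,0.28,-0.05,0,0,0],
    [-0.8,0.41,-0.05,0,0,0],
    [-1.07,0.55,-0.05,0,0,0],
    [-1.07,0.55,-0.05,0,0,0],
    [-1.07,0.55,-0.05,0,0,0]
  ]
}}

```text
time: 6.1
tcp_pos: [573.8, 150.6, 69.8]
ee_rot: [179.9, 0.2, 152.5]
ft_force: [5.3, -1.8, 6.6]
gripper_width: 0.751
```

Run:
```python
from plant import arm
import cv2
s=arm.sense(); print(s['time'],s['tcp_pos'],s['ft_force'])
c=arm.camera('wrist'); cv2.imwrite('pics/w4.png',cv2.resize(c['img'][100:330,100:400],None,fx=2.6,fy=2.6));
```

```text
6.1 [573.82755662 150.58426343  69.83093532] [ 5.2504945  -1.75501577  6.57658811]
```

View pics/w4.png

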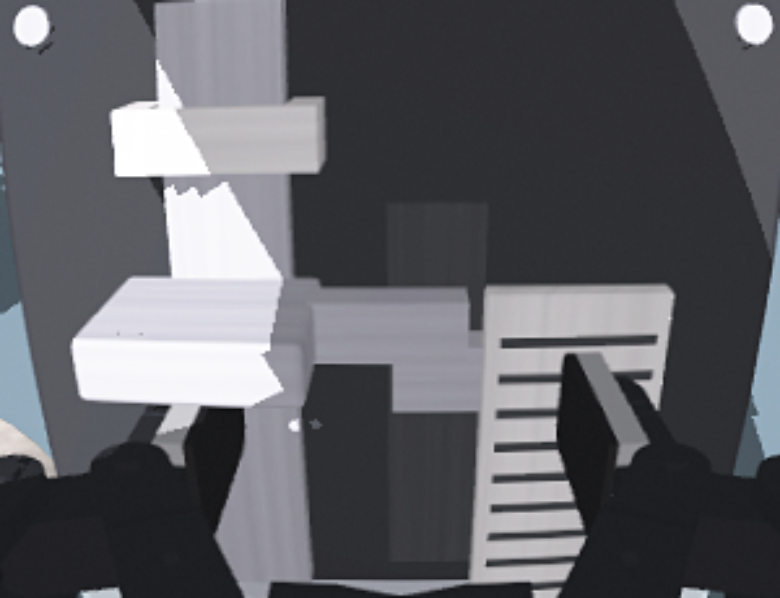

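The bolt is following and its ear is passing over the sunken tooth. A few millimetres remain to the stop.

Request:
{"method": "arm_command", "body": {
  "series": [
    [-0.18,0.09,0,0,0,0],
    [-0.27,0.14,0,0,0,0],
    [-0.27,0.14,0,0,0,0]
  ]
}}

```text
time: 6.4
tcp_pos: [572.3, 151.4, 69.9]
ee_rot: [179.9, 0.4, 152.5]
ft_force: [9.6, -5.1, 4.4]
gripper_width: 0.749
```

Request:
{"method": "arm_command", "body": {
  "series": [
    [-0.1,0.05,0,0,0,0],
    [-0.18,0.09,0,0,0,0],
    [-0.18,0.09,0,0,0,0]
  ]
}}

```text
time: 6.65
tcp_pos: [572.1, 151.5, 70.0]
ee_rot: [179.9, 0.5, 152.5]
ft_force: [16.8, -9.7, -0.2]
gripper_width: 0.749
```

The tool is now blocked (about 19 N), probably at the bolt's stop. I'll check where the lug really is.

Run:
```python
from plant import arm
import cv2,pickle
s=arm.sense(); print(s['time'],s['tcp_pos'],s['ft_force'])
c=arm.camera('wrist'); c['fish']=1; pickle.dump(c,open('w5.pkl','wb')); cv2.imwrite('pics/w5.png',cv2.resize(c['img'][100:300,100:400],None,fx=2.6,fy=2.6,interpolation=cv2.INTER_CUBIC));
```

```text
6.65 [572.12513446 151.51499482  70.02050749] [16.8382077  -9.69816387 -0.21346455]
```

View pics/w5.png

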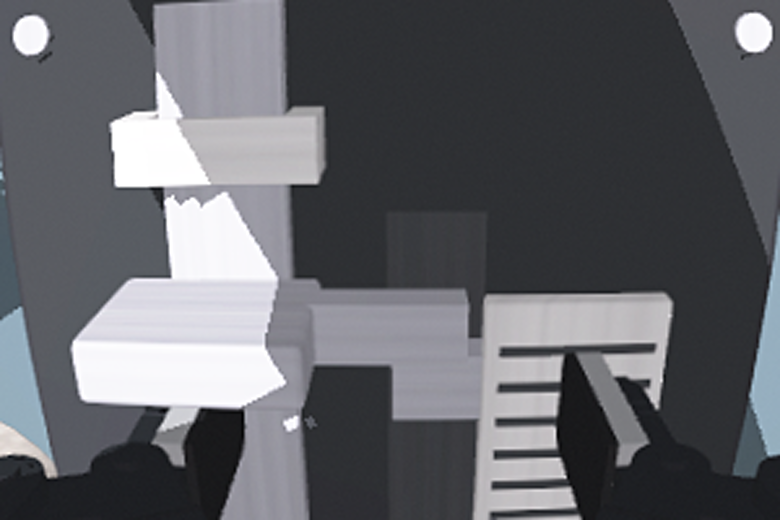

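Run:
```python
from h import *
import pickle
c=pickle.load(open('w5.pkl','rb')); a=np.radians(-27.4); Rm=np.array([[np.cos(a),np.sin(a)],[-np.sin(a),np.cos(a)]])
def fx(p,z): 
    uv=((p[0]+.5)/2.6-.5+100,(p[1]+.5)/2.6-.5+100); return (Rm@(onplane(c,uv,z)[:2]-[579.5,147])).round(1)
for n,p,z in [('lug-x edge',(190,342),88),('lug+x edge',(190,404),88),('ear-x',(400,303),70),('ear+x',(400,365),70),('tooth+x top',(430,418),61),('tooth+x@63',(430,418),63),('guide-x',(220,117),64),('guide+x',(220,185),64),('catch -30,18',(487,294),62),('catch -30,56',(672,294),62),('scr',(30,35),51),('scr',(753,33),51)]: print(n,fx(p,z))
```

```text
lug-x edge [-33.7 -31.6]
lug+x edge [-22.4 -32.9]
ear-x [-33.3   1.7]
ear+x [-21.1   1.7]
tooth+x top [-4.5  7.7]
tooth+x@63 [-5.7  7.6]
guide-x [-65.8 -29.8]
guide+x [-53.5 -30.5]
catch -30,18 [-31.8  18.1]
catch -30,56 [-31.3  54.8]
scr [-82.4 -72.5]
scr [-82.1  72.4]
```

The lug lies at x -33.7..-22.4 and the ear at -33.3..-21.1, so the bolt is about 32 mm back, at its stop. I'll ease the side push a little while still pressing, so the vertical force confirms that the catch is held.

Request:
{"method": "arm_command", "body": {
  "series": [
    [0.15,-0.08,-0.05,0,0,0],
    [0.25,-0.13,-0.05,0,0,0],
    [0.25,-0.13,-0.05,0,0,0],
    [0.25,-0.13,-0.05,0,0,0]
  ]
}}

```text
time: 7.03
tcp_pos: [572.4, 151.4, 69.7]
ee_rot: [179.9, 0.3, 152.5]
ft_force: [5.1, -3.2, 10.4]
gripper_width: 0.75
```

The catch is held with about 10 N and the bolt is at its stop. Backing off the lug a little, then straight up.

Request:
{"method": "arm_command", "body": {
  "series": [
    [0.2,-0.1,0,0,0,0],
    [0.4,-0.2,0,0,0,0],
    [0.4,-0.2,1,0,0,0],
    [0.4,-0.2,3,0,0,0],
    [0.4,-0.2,6,0,0,0],
    [0.4,-0.2,9,0,0,0],
    [0.4,-0.2,12,0,0,0],
    [0.4,-0.2,12,0,0,0]
  ]
}}

```text
time: 7.7
tcp_pos: [575.8, 150.1, 193.7]
ee_rot: [179.8, 0.4, 152.6]
ft_force: [0.3, 0.4, 0.6]
gripper_width: 0.75
```

Run:
```python
from plant import arm
import cv2,pickle
s=arm.sense(); print(s['time'],s['tcp_pos'],s['ft_force'])
c=arm.camera('wrist'); c['fish']=1; pickle.dump(c,open('w6.pkl','wb')); cv2.imwrite('pics/w6.png',cv2.resize(c['img'][60:240,130:370],None,fx=3.3,fy=3.3,interpolation=cv2.INTER_CUBIC)); 
c=arm.camera('scene'); cv2.imwrite('pics/s6.png',cv2.resize(c['img'][150:330,150:370],None,fx=3.3,fy=3.3))
```

```text
7.7 [575.79915261 150.06440032 193.7078472 ] [0.30566063 0.44631607 0.62672488]
```

View pics/w6.png

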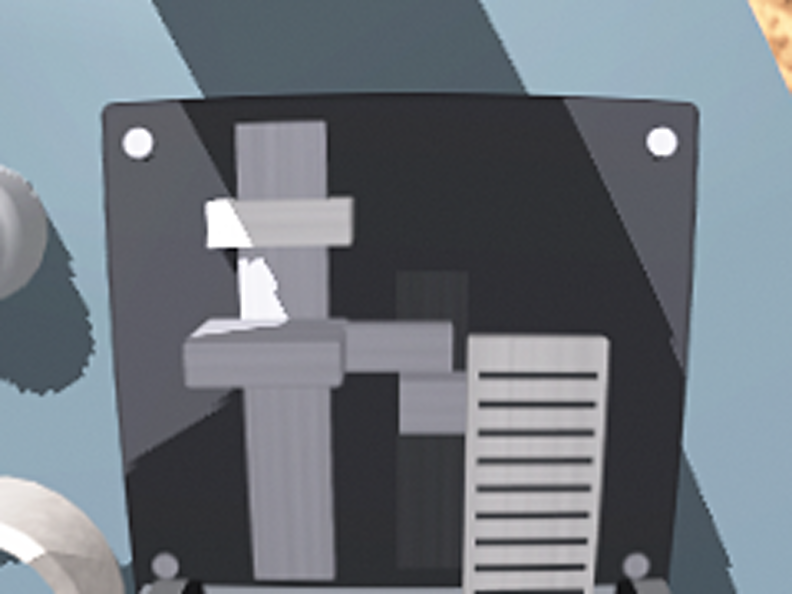

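View pics/s6.png

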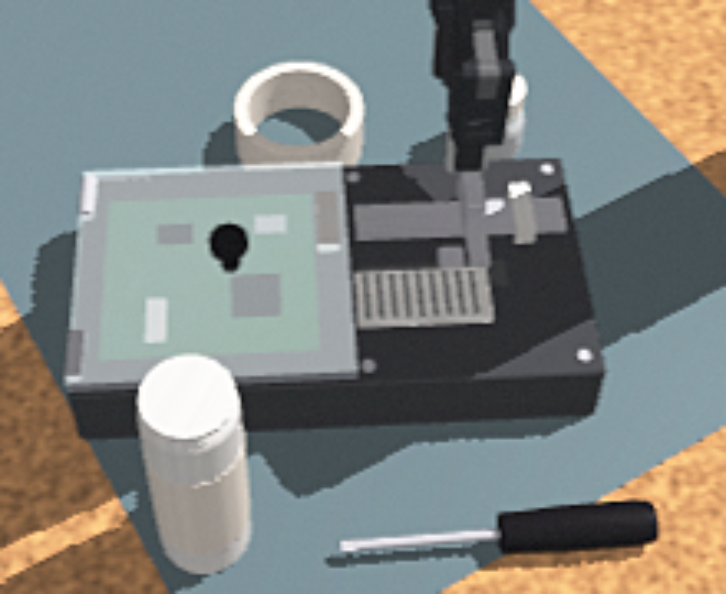

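The bolt is back, the tooth shows behind the ear, and the catch looks as high as before. I'll check the heights numerically.

Run:
```python
from h import *
import pickle
c=pickle.load(open('w6.pkl','rb')); a=np.radians(-27.4); Rm=np.array([[np.cos(a),np.sin(a)],[-np.sin(a),np.cos(a)]])
g=lambda p,o,k:((p[0]+.5)/k-.5+o[0],(p[1]+.5)/k-.5+o[1])
fx=lambda p,z:(Rm@(onplane(c,g(p,(130,60),3.3),z)[:2]-[579.5,147])).round(1)
print('lug',fx((265,342),88),fx((265,386),88),'ear',fx((400,372),70))
for z in (70,62): print('catch far edge',z,fx((468,338),z),fx((608,338),z),'width',np.linalg.norm(fx((468,338),z)-fx((608,338),z)))
A=cv2.imread('pics/s2.png').astype(np.float32);B=cv2.imread('pics/s6.png').astype(np.float32);C=cv2.imread('pics/s3.png')
for n,(x0,y0,x1,y1) in {'catch low edge':(420,285,500,335),'screws ref':(560,330,610,380)}.items():
    p,q=[cv2.cvtColor(i[y0:y1,x0:x1],cv2.COLOR_BGR2GRAY) for i in (A,B)]; print(n,cv2.phaseCorrelate(p,q))
```

```text
lug [-32.6 -32.4] [-21.6 -32.8] ear [-20.7   0.3]
catch far edge 70 [-29.8  18. ] [-30.   55.2] width 37.20053763052357
catch far edge 62 [-28.2  18.5] [-28.5  56.9] width 38.40117185711915
catch low edge ((-0.007389158003512364, 0.014793876979258158), 0.9563419721126556)
screws ref ((0.021023821385092845, -0.013294613756791307), 0.9831981365203858)
```

The catch edge in the scene picture is back exactly where it was before pressing (shift 0.01 px), and the bolt is about 32 mm back. Handing in.

```bash
python3 -c "
from plant import arm
print(arm.finish_job())"
```

```text
the job is handed in; nothing more can be done
None
```

The fixture lid is unlocked: the bolt is back at its stop, the catch has sprung up again, and the job was handed in at about 8 s. The hand-in reports no verdict, so this rests on my own checks.

- **Pressing and sliding:** One fingertip pressed the catch down about 7 mm, with about 7 N. The other fingertip then slid the bolt until it was blocked, at about 19 N sideways. At that moment the vertical force read about 0, which I put down to friction on the lug. I eased the side push while still pressing, and it read about 10 N, so the catch was held. I then lifted clear.
- **Bolt:** The wrist camera puts the lug at x -32.6 to -21.6 mm in the fixture frame, which means it is about 32 mm back.
- **Catch:** Its edge in the scene picture is back where it was before pressing, to within 0.02 px.
- **Surroundings:** The fingers touch nothing; the residual force is below 1 N. The can, tape roll, jar and screwdriver look unmoved in the pictures, though I did not measure them.
- **Disagreements:** Triangulating the catch top gave about 65 mm against the stated 70 mm, which I put down to blurred corners. Contact came about 7 mm lower than the nominal fingertip length, because the part-open pads stand farther back. I found the catch by force instead.

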